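Load the bottle carousel and index it one click

TASK

Set the small brown dropper bottle upright into the empty pocket of the bottle carousel, all the way down to the pocket's floor; the pocket is a close fit and the wheel is not exactly centred on its base, so feel for the opening gently and do not force the bottle. Then turn the wheel by its upright peg one click anticlockwise (seen from above), no further, so that the bottle comes to rest beside the reading head, let go, and leave the other things on the bench where they are.

Things in the scene. Friction and masses are not known exactly. Their poses are not given: they have to be found in the camera images.
- dropper: Small brown dropper bottle, the only one, 102 mm tall, about 70 g. Body 33 mm in diameter up to 60 mm height, black cap 24 mm in diameter (62 to 77 mm), bulb 13 mm in diameter above. Origin: centre of the underside, z up. Stands upright on the bench left or right of the carousel. It breaks if pressed against the carousel with more than 25 N.
- carousel: Fixed base of the carousel: grey round housing, 210 mm in diameter, 18 mm high, under an aluminium wheel 200 mm in diameter (top at height 47 mm) with six stations 60 degrees apart, 75 mm from the wheel's axis. Origin: centre of the base's underside; z up; -x points at the aluminium tab on its rim (loading station). A grey reading head 50 mm tall stands outside the wheel at 240 degrees from +x.
- wheel (a joint): Angle of the wheel, rad, growing anticlockwise seen from above; starts at 0. A sprung ball clicks into stops every 1.047 rad (60 degrees). Leaving a stop takes about 0.2 N m (3 N at the peg); from half way (0.52 rad) the ball pulls the wheel into the next stop and holds it there.
- load_station (a point): On the base, 75 mm from its origin along -x, height 71 mm: nominal centre of the empty pocket's rim at wheel joint 0; the true centre is off by the wheel's offset (see wheel_middle). Pocket: round grey cup, inside diameter 35.4 mm, wall 3.5 mm, rim at height 71 mm, floor at 49 mm, no chamfer. Axes as the base's.
- read_station (a point): On the base, 75 mm from its origin at 240 degrees anticlockwise from its +x, height 71 mm, beside the reading head: nominal centre of the pocket's rim at wheel joint 1.047 (one click on), off by the wheel's offset. Axes as the base's.
- masking_film: Bystander: upright beige roll, 55 mm in diameter, 93 mm tall; origin at the centre of its underside.
- tape_measure: Bystander: yellow tape measure, 39 x 80 x 62 mm, standing to the right behind the carousel; origin at the centre of its underside.
- sand_block: Bystander: dark grey sanding block, 62 x 120 x 48 mm, to the left behind the carousel; origin at the centre of its underside.
- wheel_middle (a point): On the base's axis, height 47 mm: nominal wheel centre. The wheel's axis is clamped in an oversize hole: it is off this point by an unknown amount up to 7.5 mm along the base's x and up to 7.5 mm along its y, constant in a run, rigid sideways, in no measured pose. The wheel rests on a spring: pushed down it sinks from about 2 N on, some 1 mm for each 2.5 N, to a stop at 9 mm. Axes as the base's.
- peg_start (a point): On the base, 75 mm from its origin along +x, height 115 mm: nominal axis of the drive peg at wheel joint 0, off by the wheel's offset. Peg: upright round black grip 20 mm in diameter from height 70 to 133 mm, on the wheel opposite the empty pocket. The four other stations hold fixed jars with black lids, tops at height 85 mm. Axes as the base's.
Not all that is in view belongs to the job. Of the things shaped like the carousel, the grey one is meant.

How it is judged:
On the way:
1. the bottle stands on the floor of the pocket while the wheel is still at the loading station (horizontal distance between dropper and load_station below 0.015 m and z of dropper in the frame of carousel below 0.053 m and angle between dropper's own z axis and vertical below 0.1 rad and value of joint wheel between -0.2 and 0.2 rad), for 0.2 s.
At the end, for the whole second after the job is handed in: The wheel rests in the next stop anticlockwise (1.047 rad, within 0.08), and the bottle stands at rest in its pocket at the reading station: upright within 0.1 rad, its underside 44 to 53 mm above the base's underside, within 15 mm of the read_station point seen from above (value of joint wheel between 0.967 and 1.127 rad and horizontal distance between dropper and read_station below 0.015 m and z of dropper in the frame of carousel between 0.044 and 0.053 m and angle between dropper's own z axis and vertical below 0.1 rad and linear speed of dropper below 0.02 m/s); the robot touches nothing.
It fails at once if the bottle is pressed against the carousel with more than 25 N (contact force between dropper and carousel above 25 N).
It fails at once if the wheel is turned well past the next click (value of joint wheel above 1.5 rad).
It fails at once if the wheel is turned the wrong way (value of joint wheel below -0.5 rad).
It fails at once if a bystander (film roll, tape measure, sanding block) is moved by more than 30 mm (distance of any of masking_film, tape_measure, sand_block from where it was at the start of the episode above 0.03 m).
It also fails if it takes over 67 s, if anything falls off the work surface, if the arm or the gripper's body presses on something with over 40 N, if the wrist force passes 120 N, or if a joint passes its speed limit or range.

ROBOT

A 7-joint arm with a two-finger parallel gripper is mounted at the origin on the work surface; the furniture and walls round the work are solid. World frame = base frame: x ahead of the robot, y to its left, z up, the work surface at z = 0. Lengths are in m, angles in rad, forces in N, time in s.
With the tool pointing down it reaches from about 0.425 to 0.825 m from the base axis. Payload 3.6 kg.
Tool frame: the origin (TCP) lies at the very end of the fingers, on their centre line; the grasp point (between the pads) lies 19 mm behind it; y points along the fingers, z is the direction in which the jaws open and shut, and the axes are right-handed (so a half turn about y gives the same grasp; the last joint's range is limited). The gripper opens to 85 mm and grips with 20 to 120 N. Pads are 22 mm wide; open, the fingers measure 114 mm over their backs; the gripper's body (76 mm by 85 mm) begins 54 mm behind the grasp point. The pads swing forward as they close: fully open they stand 13 mm farther back than shut.
Start: joints at [-1.246, 0.615, -0.013, 1.423, 0.008, 1.103, -0.04], TCP at [0.224, 0.61, 0.231] pointing down, gripper open.
Joint ranges: [-3.12, 3.12], [-0.3, 2.06], [-1.34, 1.32], [0.26, 2.42], [-1.36, 4.5], [0.01, 1.98], [-2.84, 2.84]. Speed limits (rad/s): [2.79, 2.79, 3.14, 3.14, 3.14, 3.14, 3.14].

INTERFACE

Orientations are given as a rotation vector (axis times angle).
In Python, from cell import state, get_image, camera_info, job_done gives the robot as it stands.
- The arm moves only by the tool move_arm, never from a script. Its arguments are lists of equal length, an entry for each row: "offset": the shift along the tool's x, y, z as a fraction of full scale, a list of three; "roll": the turn about the tool's y as a fraction of full scale; "claw": the opening, from 0 (shut) to 1 (fully open). In form: {"offset": [[dx, dy, dz], ...], "roll": [roll, ...], "claw": [claw, ...]}. A call has 1 to 12 rows; each row is the pose to reach, as a shift and turn from the pose commanded when the call began, along the tool's axes at that moment; what a row does not reach only later rows make up. Full scale, the value 1, is 0.3 m for a shift and 2 rad for a turn. A row lasts 1/8 s, in which the tool goes at most 62.5 mm and 10.7 degrees, less where a joint would pass 70% of its speed; a pose out of reach is approached as far as the arm can. A call with a number of a shift or a turn outside -1 to 1 is refused whole. A call with a gripper value outside its range is refused whole. The fingers move at their own pace and stop on an object; "grip_force" is the grip in N (left out, the last holds). Time passes only in rows, so rows that repeat a pose let the fingers close. It gives the time, the measured TCP pose, the force and the opening at its end, in the units of the state.
- state(): the state, without advancing time (a new reading comes with each control period).
- get_image(name): name is "side" or "top" or "wrist"; returns (picture, depth): 384x512x3 uint8, red, green, blue; 384x512 float32, m along the optical axis (not along the pixel's ray), 0 where there is no reading.
- camera_info(name): a dict with "fx", "fy", "cx", "cy" (pixels), "dist_coeffs" ([k1, k2, p1, p2, k3] as OpenCV has them; the pictures are not rectified), "eye" and "orientation" of the camera in the world; the wrist camera has in their place "mount" (4x4, takes a point from camera to tool coordinates, whose origin is the TCP and whose axes are the tool frame's). Camera axes: x right, y up, looking along -z (the intrinsics and any distortion apply to the point x, -y, -z); pixel columns grow to the right and rows downward; lengths in m; the calibration is good to about 2 mm. A picture is of the moment at which its call begins: read the wrist's pose just before it. camera_info takes no time and is no camera call.
- job_done(): hands the job in, once; it reports no verdict.
The state is a dict: "time_s": time; "qpos": joint angles; "joint_vel": joint speeds; "joint_torque": joint torques, N m; "position": TCP position; "tool_rot": TCP orientation; "ft_force": force on the tool from outside, world axes, zero at the start; "torque": the same for the moment, N m; "opening": finger opening in m.
Only numpy, scipy, OpenCV 4.12 (cv2) and the standard library are available. Lean on these libraries where they do the work, as an engineer would, in place of code of your own. Each camera call takes 0.05 s, during which the arm holds its last target. There are 200 camera calls.

## Working session

There is one attempt and no reset: what is moved stays moved. The work goes in short steps, Python scripts to look and compute and a tool call to move; the robot and the scene stay as the last step left them, time stands still between calls to the robot, and variables do not carry over. Pictures are saved under pics/ and viewed, about 8 in all and at most 12, crops included, and the job is handed in when it is done.

Besides the shell and the picture viewer there is one more tool, called after "Emit:" by a JSON object that holds its "fn" and its "kwargs". move_arm: Moves the arm, as the interface text tells. Its arguments: {"type":"object","properties":{"offset":{"type":"array"},"roll":{"type":"array"},"claw":{"type":"array"},"grip_force":{"type":"number"}},"required":["offset","roll","claw"]}

```bash
mkdir -p pics; ls; cat > h.py <<'E'
import numpy as np, cv2
from scipy.spatial.transform import Rotation as R
from cell import state, get_image, camera_info
def pose(ci, st=None):
    if 'mount' in ci:
        M=np.array(ci['mount']); T=np.eye(4); T[:3,:3]=R.from_rotvec(st['tool_rot']).as_matrix(); T[:3,3]=st['position']
        return T@M
    T=np.eye(4); o=np.array(ci['orientation']); T[:3,:3]=o if o.shape==(3,3) else R.from_rotvec(o).as_matrix() if o.size==3 else R.from_quat(o).as_matrix()
    T[:3,3]=ci['eye']; return T
def K(ci): return np.array([[ci['fx'],0,ci['cx']],[0,ci['fy'],ci['cy']],[0,0,1.]])
def ray(ci,T,uv):
    uv=np.asarray(uv,float).reshape(-1,1,2)
    p=cv2.undistortPoints(uv,K(ci),np.array(ci['dist_coeffs'],float))[:,0]
    return np.c_[p[:,0],-p[:,1],-np.ones(len(p))]@T[:3,:3].T
def onplane(ci,T,uv,z):
    d=ray(ci,T,uv); return T[:3,3]+d*((z-T[2,3])/d[:,2:])
def cloud(ci,T,dep):
    v,u=np.mgrid[:dep.shape[0],:dep.shape[1]]
    d=ray(ci,T,np.c_[u.ravel(),v.ravel()]); P=T[:3,3]+d*dep.reshape(-1,1)
    P[dep.ravel()==0]=np.nan; return P.reshape(*dep.shape,3)
def proj(ci,T,P):
    q=(np.atleast_2d(P)-T[:3,3])@T[:3,:3]; q=q*[1,-1,-1]
    return cv2.projectPoints(q,np.zeros(3),np.zeros(3),K(ci),np.array(ci['dist_coeffs'],float))[0][:,0]
E
python3 - <<'E'
from h import *
s=state(); print(s)
for n in('top','side','wrist'):
    print(n,camera_info(n))
ims=[]
for n in('top','side'):
    im,d=get_image(n); np.savez('%s0.npz'%n,im=im,d=d); cv2.imwrite('pics/%s0.png'%n,im[:,:,::-1])
E
```

```text
pics
{'time_s': 0.0, 'qpos': array([-1.24550149,  0.61591335, -0.01257832,  1.42491128,  0.00810537,
        1.1033931 , -0.0403891 ]), 'joint_vel': array([ 4.99192821e-04,  7.44599757e-04,  6.85214746e-04,  1.20296601e-03,
        5.25064887e-04,  5.02112812e-04, -1.23504204e-05]), 'joint_torque': array([-2.35093721e-04, -4.69203150e+01,  2.58734766e-01, -1.71031272e+01,
        9.89091379e-03,  9.39020858e-03,  3.23184295e-06]), 'position': array([0.22372691, 0.6094662 , 0.23013796]), 'tool_rot': array([-1.55566848,  0.27640498, -0.27579393]), 'ft_force': array([-0.42959097,  0.58247866, -0.03886671]), 'torque': array([-0.02647253, -0.01471643,  0.00617216]), 'opening': 0.08509471145612883}
top {'fx': 376.586410688379, 'fy': 376.586410688379, 'cx': 255.9566615116103, 'cy': 186.28865681124216, 'dist_coeffs': array([0.02900416, 0.        , 0.        , 0.        , 0.        ]), 'eye': array([ 0.39258914, -0.05424709,  1.18220399]), 'orientation': array([ 0.05090153, -0.07946416, -1.56238018])}
side {'fx': 364.65296214014637, 'fy': 364.65296214014637, 'cx': 255.8454429112461, 'cy': 191.7162894236517, 'dist_coeffs': array([-0.01222654,  0.        ,  0.        ,  0.        ,  0.        ]), 'eye': array([ 0.50522801, -1.024135  ,  0.7345975 ]), 'orientation': array([ 0.97399419,  0.02116015, -0.01058304])}
wrist {'fx': 276.100865788832, 'fy': 276.100865788832, 'cx': 257.3208433002959, 'cy': 185.34941256023245, 'dist_coeffs': array([-0.05915893,  0.        ,  0.        ,  0.        ,  0.        ]), 'mount': array([[-7.77720907e-05, -9.61204508e-01, -2.75836704e-01,
        -6.99659273e-02],
       [-1.37821914e-04,  2.75836712e-01, -9.61204499e-01,
        -1.42262537e-01],
       [ 9.99999987e-01, -3.67385412e-05, -1.53927442e-04,
        -1.45058472e-03],
       [ 0.00000000e+00,  0.00000000e+00,  0.00000000e+00,
         1.00000000e+00]])}
```

View pics/top0.png

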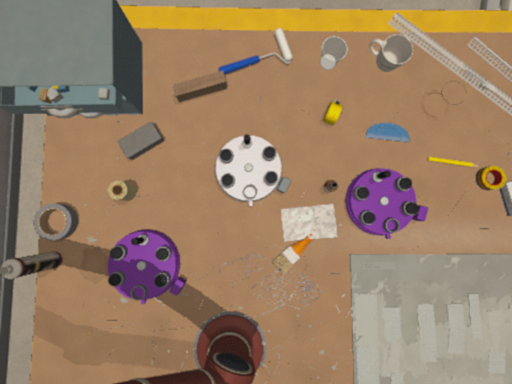

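View pics/side0.png

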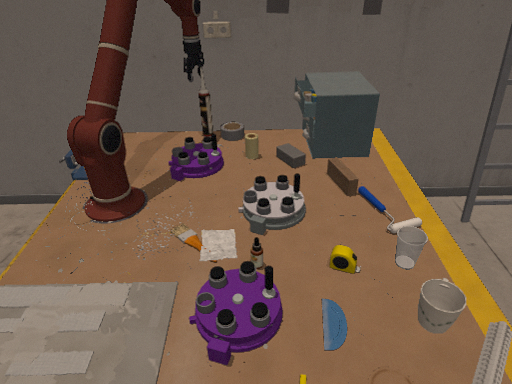

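Top view: the grey carousel is at about (249,168), with its pocket at (250,192), peg at (247,143) and head at (284,185). The bottle is at (331,186). The side view agrees, with the bottle at (257,255). Now I'll measure these.

```bash
python3 - <<'E'
from h import *
z=np.load('top0.npz'); im,d=z['im'],z['d']; ci=camera_info('top');T=pose(ci)
P=cloud(ci,T,d)
print('bench z',np.nanmedian(P[230:250,230:250,2]))
for n,(u,v) in dict(pocket=(250,192),peg=(247,143),head=(284,185),bottle=(331,186),hub=(249,168)).items():
    print(n,onplane(ci,T,[[u,v]],{'pocket':.071,'peg':.133,'head':.05,'bottle':.1,'hub':.047}[n])[0].round(4), 'depthmax',np.nanmax(P[v-8:v+9,u-8:u+9,2]).round(3))
# housing/wheel top
m=(np.abs(P[...,2]-.047)<.006); m[:, :200]=0;m[:,300:]=0;m[:120]=0;m[220:]=0
q=P[m]; print('wheeltop n',len(q),q.min(0),q.max(0))
# bottle points: cloud near
q=P[165:205,312:350].reshape(-1,3); q=q[q[:,2]>.03]; print('bottle',len(q),np.nanmedian(q,0),q.min(0),q.max(0)); t=q[q[:,2]>.085]; print('bulb',t.mean(0),len(t))
# side view
z=np.load('side0.npz'); si,sd=z['im'],z['d']; cs=camera_info('side');Ts=pose(cs); Q=cloud(cs,Ts,sd)
q=Q[230:275,245:270].reshape(-1,3); q=q[(q[:,2]>.065)]; print('side cap',q.mean(0),len(q),q.max(0))
a=cv2.resize(im[120:220,200:350],None,fx=5,fy=5,interpolation=cv2.INTER_CUBIC)
cv2.imwrite('pics/crop0.png',a[:,:,::-1])
E
```

```text
bench z -0.0004477112046399334
pocket [ 0.4681 -0.0567  0.071 ] depthmax 0.075
peg [ 0.6024 -0.047   0.133 ] depthmax 0.138
head [ 0.4916 -0.1593  0.05  ] depthmax 0.087
bottle [ 0.4854 -0.2907  0.1   ] depthmax 0.102
hub [ 0.5428 -0.0531  0.047 ] depthmax 0.06
wheeltop n 2600 [ 0.44557319 -0.1777191   0.04106258] [0.64179518 0.05026356 0.05292898]
bottle 115 [ 0.48718799 -0.29884725  0.06202399] [ 0.43565589 -0.31803381  0.03066426] [ 0.50657172 -0.28702634  0.10223136]
bulb [ 0.48981931 -0.30256211  0.09741091] 17
side cap [ 0.48720156 -0.375406    0.09060319] 277 [ 0.52092165 -0.29939386  0.13619542]
```

View pics/crop0.png

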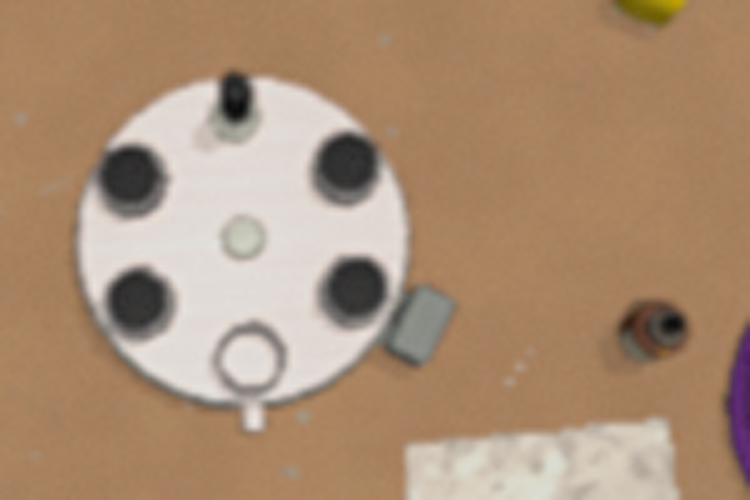

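The crop confirms the pocket rim at about (250,191.6) and the bulb top at about (334,185). The jaws need to lie radially, roughly along world x, for the grasp. Next I'll work out the first move.

```bash
cat >> h.py <<'E'
def plan(targets, jaw=None):
    s=state(); Rm=R.from_rotvec(s['tool_rot']).as_matrix(); p=np.array(s['position'])
    print('t',round(s['time_s'],2),'p',p.round(4),'F',np.round(s['ft_force'],2),'open',round(s['opening'],4)); print('axes x,y,z',Rm.T.round(3).tolist())
    if jaw is not None:
        j=np.array([np.cos(jaw),np.sin(jaw),0]); loc=Rm.T@j; a=np.arctan2(loc[0],loc[2]); a=(a+np.pi/2)%np.pi-np.pi/2
        print('roll',round(a/2,4),'(q7',round(s['qpos'][6],3),')')
    for t in targets: print(t,'->',(Rm.T@(np.array(t)-p)/.3).round(4))
E
python3 - <<'E'
from h import *
z=np.load('top0.npz'); im=z['im'];ci=camera_info('top');T=pose(ci)
print('bulb',onplane(ci,T,[[334,185]],.102)[0],'rim',onplane(ci,T,[[250,191.6]],.071)[0],'pegtop',onplane(ci,T,[[247,137.4]],.133)[0],'tab',onplane(ci,T,[[250.6,203.5]],.04)[0],'hub',onplane(ci,T,[[248.6,167.4]],.06)[0])
plan([(.48,.20,.25),(.52,-.10,.25),(.45,-.30,.25)],jaw=0)
print(pose(camera_info('wrist'),state()).round(3))
E
```

```text
bulb [ 0.48819556 -0.29895435  0.102     ] rim [ 0.4693035  -0.05666874  0.071     ] pegtop [ 0.61837047 -0.046854    0.133     ] tab [ 0.43530272 -0.05884272  0.04      ] hub [ 0.54284104 -0.05191427  0.06      ]
t 0.1 p [0.2237 0.6095 0.2303] F [-0.07 -0.44  0.26] open 0.0856
axes x,y,z [[0.939, -0.345, 0.0], [-0.001, -0.002, -1.0], [0.345, 0.939, -0.002]]
roll 0.6095 (q7 -0.04 )
(0.48, 0.2, 0.25) -> [ 1.2723 -0.0635 -0.9873]
(0.52, -0.1, 0.25) -> [ 1.742  -0.0614 -1.8801]
(0.45, -0.3, 0.25) -> [ 1.7527 -0.0598 -2.5864]
[[ 0.345 -0.903 -0.258  0.158]
 [ 0.939  0.331  0.097  0.633]
 [-0.002 -0.276  0.961  0.373]
 [ 0.     0.     0.     1.   ]]
```

Emit:
{"fn": "move_arm", "kwargs": {"offset": [[0.2, -0.07, -0.11], [0.4, -0.07, -0.22], [0.6, -0.07, -0.33], [0.8, -0.07, -0.44], [1, -0.07, -0.55], [1, -0.07, -0.55], [1, -0.07, -0.55], [1, -0.07, -0.55]], "roll": [0.09, 0.18, 0.27, 0.36, 0.45, 0.54, 0.6095, 0.6095], "claw": [1, 1, 1, 1, 1, 1, 1, 1]}}

```text
time_s: 1.1
position: [0.4485, 0.3517, 0.2518]
tool_rot: [-1.211, 1.209, -1.208]
ft_force: [-0.6, 0.5, -0.6]
opening: 0.0855
```

```bash
python3 -c "
from h import *
plan([(.50,.08,.26),(.51,-.15,.26),(.488,-.23,.25)],jaw=0)"
```

```text
t 1.1 p [0.4485 0.3517 0.2518] F [-0.59  0.5  -0.58] open 0.0855
axes x,y,z [[0.001, -1.0, 0.001], [-0.001, -0.001, -1.0], [1.0, 0.001, -0.001]]
roll 0.0006 (q7 -0.53 )
(0.5, 0.08, 0.26) -> [ 0.9058 -0.0269  0.1707]
(0.51, -0.15, 0.26) -> [ 1.6725 -0.0263  0.2031]
(0.488, -0.23, 0.25) -> [1.9391 0.0073 0.1295]
```

Emit:
{"fn": "move_arm", "kwargs": {"offset": [[0.2, -0.01, 0.02], [0.4, -0.02, 0.04], [0.6, -0.02, 0.06], [0.8, -0.02, 0.08], [0.93, -0.02, 0.1], [0.93, -0.02, 0.1]], "roll": [0, 0, 0, 0, 0, 0], "claw": [1, 1, 1, 1, 1, 1]}}

```text
time_s: 1.85
position: [0.4788, 0.0695, 0.2586]
tool_rot: [-1.208, 1.211, -1.213]
ft_force: [-0.6, 1.3, 0.3]
opening: 0.0854
```

Emit:
{"fn": "move_arm", "kwargs": {"offset": [[0.19, 0, 0], [0.38, 0, 0], [0.38, 0, 0], [0.38, 0, 0]], "roll": [0, 0, 0, 0], "claw": [1, 1, 1, 1]}}

```text
time_s: 2.35
position: [0.4789, -0.039, 0.258]
tool_rot: [-1.21, 1.207, -1.205]
ft_force: [0.3, 0.9, -0.4]
opening: 0.0856
```

```bash
python3 - <<'E'
from h import *
s=state(); im,d=get_image('wrist'); ci=camera_info('wrist');T=pose(ci,s)
np.savez('w1.npz',im=im,d=d,T=T); cv2.imwrite('pics/w1.png',im[:,:,::-1])
print(proj(ci,T,[[.4693,-.0567,.071],[.618,-.047,.133],[.543,-.052,.06]]))
plan([(.51,-.15,.26),(.488,-.23,.25)],0)
E
```

```text
[[249.93892591 179.21400628]
 [393.79909086 186.03964142]
 [308.22965648 173.67941652]]
t 2.4 p [ 0.4789 -0.0384  0.258 ] F [-0.26 -0.41  0.46] open 0.0856
axes x,y,z [[0.005, -1.0, -0.001], [-0.001, 0.001, -1.0], [1.0, 0.005, -0.001]]
roll 0.0025 (q7 0.23 )
(0.51, -0.15, 0.26) -> [ 0.3724 -0.0073  0.1018]
(0.488, -0.23, 0.25) -> [0.6387 0.0257 0.0271]
```

View pics/w1.png

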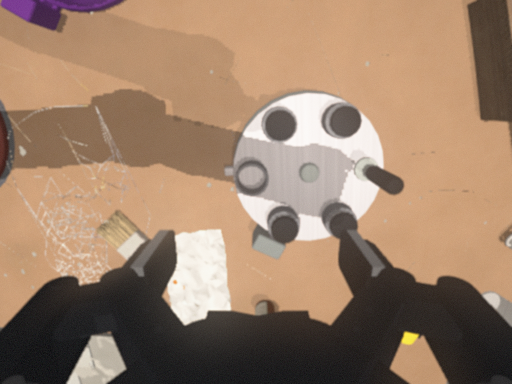

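The wrist view shows the rim at about (251,176), 3 px from the top camera's prediction. I'll move over the bottle and look again.

Emit:
{"fn": "move_arm", "kwargs": {"offset": [[0.2, 0, 0.03], [0.4, 0, 0.03], [0.6, 0, 0.03], [0.8, 0, 0.03], [0.82, 0, 0.03], [0.82, 0, 0.03]], "roll": [0, 0, 0, 0, 0, 0], "claw": [0.8, 0.8, 0.8, 0.8, 0.8, 0.8]}}

```text
time_s: 3.15
position: [0.4888, -0.2851, 0.2577]
tool_rot: [-1.21, 1.208, -1.205]
ft_force: [0.3, 0.5, 0.4]
opening: 0.0682
```

```bash
python3 - <<'E'
from h import *
s=state(); im,d=get_image('wrist'); ci=camera_info('wrist');T=pose(ci,s)
np.savez('w2.npz',im=im,d=d,T=T)
uv=proj(ci,T,[[.4882,-.299,.102],[.4882,-.299,0]]); print(uv)
u,v=uv.mean(0).astype(int); P=cloud(ci,T,d)
q=P[max(v-60,0):v+60,u-50:u+50].reshape(-1,3); q=q[(q[:,2]>.06)&(q[:,2]<.12)]; print(len(q)); 
for lo,hi in((.064,.08),(.085,.105)):
    t=q[(q[:,2]>lo)&(q[:,2]<hi)]; print(lo,len(t),t.mean(0),np.percentile(t,[2,98],axis=0))
b=cv2.resize(im[max(v-70,0):v+70,u-70:u+70],(420,420),interpolation=cv2.INTER_CUBIC)
w=np.load('w1.npz'); a=cv2.resize(w['im'][106:246,180:320],(420,420),interpolation=cv2.INTER_CUBIC)
print('origin b',u-70,max(v-70,0)); 
# rim depth points from w1
P1=cloud(ci,w['T'],w['d'])[150:205,225:278].reshape(-1,3); r=P1[np.abs(P1[:,2]-.071)<.004]; print('rim pts',len(r),r.mean(0)); 
A=np.c_[2*r[:,:2],np.ones(len(r))]; c=np.linalg.lstsq(A,(r[:,:2]**2).sum(1),rcond=None)[0]; print('circle',c[:2],np.sqrt(c[2]+c[0]**2+c[1]**2))
t0=np.load('top0.npz'); ct=camera_info('top'); P1=cloud(ct,pose(ct),t0['d'])[178:206,238:264].reshape(-1,3); r=P1[np.abs(P1[:,2]-.071)<.004]
A=np.c_[2*r[:,:2],np.ones(len(r))]; c=np.linalg.lstsq(A,(r[:,:2]**2).sum(1),rcond=None)[0]; print('top circle',len(r),c[:2],np.sqrt(c[2]+c[0]**2+c[1]**2))
cv2.imwrite('pics/w2.png',np.hstack([a[:, :380],b])[:,:,::-1])
plan([(.488,-.299,.15)],0)
E
```

```text
[[257.2719246  183.09609943]
 [257.32493997 164.699066  ]]
520
0.064 280 [ 0.48426997 -0.32493041  0.0727623 ] [[ 0.45794085 -0.37468084  0.06446085]
 [ 0.50246763 -0.293951    0.07870111]]
0.085 114 [ 0.49150086 -0.30394493  0.09633541] [[ 0.4855997  -0.31091772  0.08729237]
 [ 0.49711394 -0.29910711  0.10132059]]
origin b 187 103
rim pts 295 [ 0.4710449  -0.05756143  0.07027473]
circle [ 0.47111281 -0.05758367] 0.019175398124516897
top circle 48 [ 0.47470138 -0.05947509] 0.021240073231315656
t 3.2 p [ 0.489  -0.2841  0.2578] F [-0.17 -0.04 -0.27] open 0.0687
axes x,y,z [[0.005, -1.0, -0.002], [-0.0, 0.002, -1.0], [1.0, 0.005, -0.0]]
roll 0.0023 (q7 0.724 )
(0.488, -0.299, 0.15) -> [ 0.0506  0.3592 -0.0035]
```

View pics/w2.png

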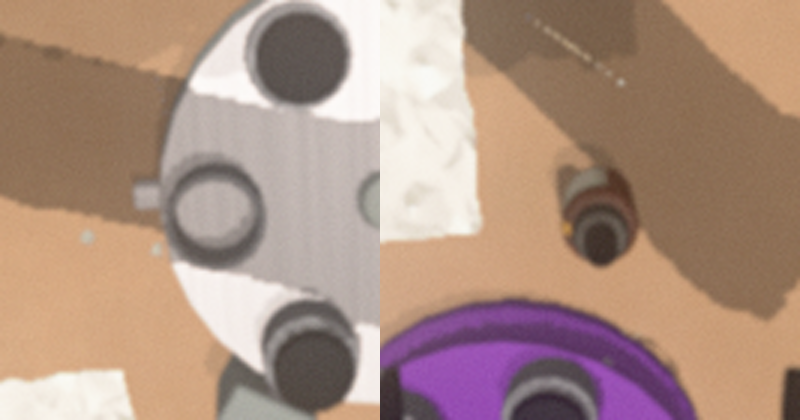

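In the right half, the bulb tip is at full-image (260,183), which puts the bottle near (0.490, -0.299). In the left half, the rim is at about (252,177.5), near (0.4715, -0.056). Now I'll descend and grasp with the TCP 36 mm above the bench.

Emit:
{"fn": "move_arm", "kwargs": {"offset": [[0.05, 0.15, 0.004], [0.05, 0.3, 0.004], [0.05, 0.45, 0.004], [0.05, 0.58, 0.004], [0.05, 0.66, 0.004], [0.05, 0.72, 0.004], [0.05, 0.74, 0.004], [0.05, 0.74, 0.004]], "roll": [0, 0, 0, 0, 0, 0, 0, 0], "claw": [0.8, 0.8, 0.8, 0.8, 0.8, 0.8, 0.8, 0.8]}}

```text
time_s: 4.2
position: [0.4895, -0.3017, 0.0366]
tool_rot: [-1.209, 1.208, -1.209]
ft_force: [-0.3, -0.0, -0.4]
opening: 0.0684
```

Emit:
{"fn": "move_arm", "kwargs": {"offset": [[0, 0, 0], [0, 0, 0], [0, 0, 0], [0, 0, 0], [0, 0, 0], [0, 0, 0], [0, 0, 0], [0, 0, 0]], "roll": [0, 0, 0, 0, 0, 0, 0, 0], "claw": [0.6, 0.5, 0.4, 0.3, 0.2, 0.2, 0.2, 0.2], "grip_force": 20}}

```text
time_s: 5.2
position: [0.4895, -0.3024, 0.0368]
tool_rot: [-1.209, 1.208, -1.21]
ft_force: [0.1, -0.4, 5.2]
opening: 0.0322
```

```bash
python3 - <<'E'
from h import *
s=state(); im,d=get_image('wrist'); ci=camera_info('wrist');T=pose(ci,s)
plan([(.488,-.299,.2)],0)
cv2.imwrite('pics/w3.png',cv2.resize(im[90:330,130:390],(650,600),interpolation=cv2.INTER_CUBIC)[:,:,::-1])
E
```

```text
t 5.25 p [ 0.4895 -0.3024  0.0368] F [1.24 0.32 5.93] open 0.0319
axes x,y,z [[0.0, -1.0, 0.001], [0.001, -0.001, -1.0], [1.0, 0.0, 0.001]]
roll 0.0 (q7 0.882 )
(0.488, -0.299, 0.2) -> [-0.011  -0.544  -0.0044]
```

View pics/w3.png

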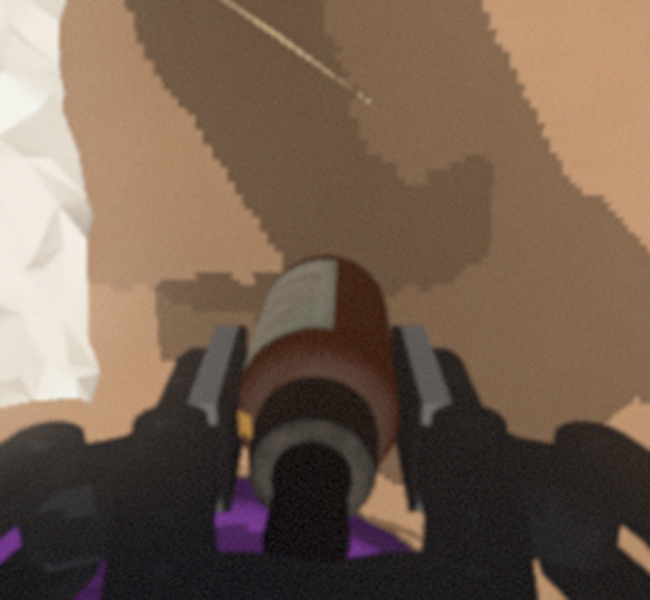

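The bottle is gripped: opening 32 mm, and its front lower edge is at crop (330,258). I'll lift it and carry it to the pocket.

Emit:
{"fn": "move_arm", "kwargs": {"offset": [[0, -0.04, 0], [0, -0.2, 0], [0, -0.35, 0], [0, -0.48, 0], [-0.15, -0.52, -0.01], [-0.35, -0.52, -0.03], [-0.55, -0.52, -0.05], [-0.7, -0.52, -0.06], [-0.81, -0.52, -0.06], [-0.81, -0.48, -0.06], [-0.81, -0.45, -0.06], [-0.81, -0.45, -0.06]], "roll": [0, 0, 0, 0, 0, 0, 0, 0, 0, 0, 0, 0], "claw": [0.2, 0.2, 0.2, 0.2, 0.2, 0.2, 0.2, 0.2, 0.2, 0.2, 0.2, 0.2], "grip_force": 30}}

```text
time_s: 6.75
position: [0.4699, -0.0605, 0.1705]
tool_rot: [-1.21, 1.213, -1.211]
ft_force: [-0.1, -0.5, -0.3]
opening: 0.0315
```

```bash
python3 - <<'E'
from h import *
s=state(); im,d=get_image('wrist'); ci=camera_info('wrist');T=pose(ci,s)
np.savez('w4.npz',im=im,d=d,T=T)
plan([(.4715,-.056,.12)],0)
cv2.imwrite('pics/w4.png',cv2.resize(im[110:310,130:380],(750,600),interpolation=cv2.INTER_CUBIC)[:,:,::-1])
E
```

```text
t 6.8 p [ 0.4704 -0.0605  0.1709] F [ 0.33  0.6  -0.73] open 0.0315
axes x,y,z [[-0.003, -1.0, 0.001], [-0.001, -0.001, -1.0], [1.0, -0.003, -0.001]]
roll -0.0014 (q7 0.376 )
(0.4715, -0.056, 0.12) -> [-0.0153  0.1696  0.0039]
```

View pics/w4.png

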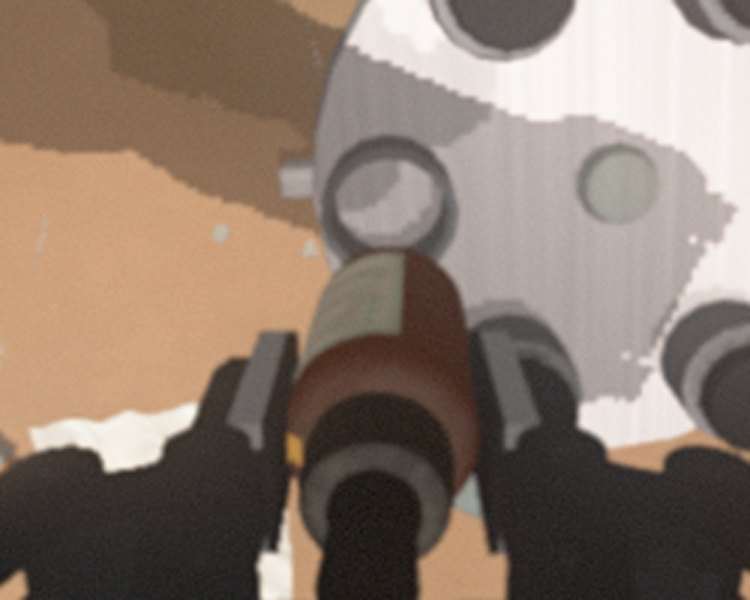

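```bash
python3 - <<'E'
from h import *
w=np.load('w4.npz'); T=w['T']; ci=camera_info('wrist'); im=w['im']
f=lambda x,y:[130+x/3,110+y/3]
p=onplane(ci,T,[f(390,158)],.071)[0]; print('rim inner near',p,'centre y',p[1]-.0177)
p=onplane(ci,T,[f(390,135)],.047)[0]; print('outer base near -> y',p[1]-.0212)
l,r=onplane(ci,T,[f(323,200),f(457,200)],.071); print('rim outer l r',l,r,(l+r)/2, r[0]-l[0])
zb=.1707-.0368
p=onplane(ci,T,[f(390,250)],zb)[0]; print('bottle front bottom',p,'centre y',p[1]-.0165)
# gradient profile down column u=260 and green-channel rows
g=im.astype(int).sum(2)
print('col 260',list(zip(range(150,200),g[150:200,260])))
for v in(172,176): print('row',v,list(g[v,228:292]))
for v in (200,205,212): print('row',v,[tuple(x) for x in im[v,228:292:1][:,[0,2]].tolist()])
E
```

```text
rim inner near [ 0.47166937 -0.04030317  0.071     ] centre y -0.05800316625569801
outer base near -> y -0.058746344721760546
rim outer l r [ 0.45149895 -0.05311364  0.071     ] [ 0.49183354 -0.05319356  0.071     ] [ 0.47166625 -0.0531536   0.071     ] 0.040334587948803347
bottle front bottom [ 0.47125515 -0.04885804  0.1339    ] centre y -0.06535803849185892
col 260 [(150, np.int64(419)), (151, np.int64(415)), (152, np.int64(415)), (153, np.int64(412)), (154, np.int64(379)), (155, np.int64(298)), (156, np.int64(250)), (157, np.int64(242)), (158, np.int64(254)), (159, np.int64(272)), (160, np.int64(284)), (161, np.int64(301)), (162, np.int64(310)), (163, np.int64(362)), (164, np.int64(406)), (165, np.int64(408)), (166, np.int64(407)), (167, np.int64(411)), (168, np.int64(406)), (169, np.int64(414)), (170, np.int64(412)), (171, np.int64(420)), (172, np.int64(444)), (173, np.int64(472)), (174, np.int64(499)), (175, np.int64(489)), (176, np.int64(502)), (177, np.int64(501)), (178, np.int64(493)), (179, np.int64(507)), (180, np.int64(506)), (181, np.int64(500)), (182, np.int64(509)), (1
[... 3832 characters left out ...]
(201, 120), (201, 121), (202, 123), (198, 118), (193, 118), (167, 109), (142, 109), (132, 104), (131, 105), (129, 104), (131, 105), (133, 106), (134, 109), (133, 106), (132, 105), (131, 105), (128, 103), (125, 100), (127, 101), (122, 100), (128, 105), (128, 104), (127, 106), (120, 100), (120, 102), (125, 107), (122, 103), (129, 106), (126, 105), (128, 109), (123, 102), (118, 99), (114, 96), (103, 84), (87, 57), (78, 47), (74, 37), (76, 40), (75, 39), (75, 38), (75, 42), (71, 35), (77, 46), (74, 42), (75, 38), (75, 42), (72, 39), (78, 44), (72, 38), (79, 44), (70, 40), (75, 43), (75, 46), (92, 66), (122, 104), (146, 133), (149, 138), (143, 131), (144, 132), (142, 132), (140, 128), (139, 128)]
```

Pocket centre is about (0.4711, -0.058) and the bottle in the hand about (0.4708, -0.064). I'll shift +6 mm in y, lower to about 10 mm above the rim and check again.

Emit:
{"fn": "move_arm", "kwargs": {"offset": [[-0.02, 0, 0.001], [-0.02, 0.06, 0.001], [-0.02, 0.12, 0.001], [-0.02, 0.16, 0.001], [-0.02, 0.175, 0.001], [-0.02, 0.175, 0.001], [-0.02, 0.175, 0.001]], "roll": [0, 0, 0, 0, 0, 0, 0], "claw": [0.2, 0.2, 0.2, 0.2, 0.2, 0.2, 0.2]}}

```text
time_s: 7.68
position: [0.4717, -0.0532, 0.1193]
tool_rot: [-1.208, 1.208, -1.21]
ft_force: [-0.1, 0.9, -0.2]
opening: 0.0316
```

```bash
python3 - <<'E'
from h import *
s=state(); im,d=get_image('wrist'); ci=camera_info('wrist');T=pose(ci,s)
np.savez('w5.npz',im=im,d=d,T=T)
plan([(.4715,-.056,.12)],0)
cv2.imwrite('pics/w5.png',cv2.resize(im[150:270,190:330],(700,600),interpolation=cv2.INTER_CUBIC)[:,:,::-1])
E
```

```text
t 7.72 p [ 0.4717 -0.0531  0.1193] F [-0.88 -0.47 -0.29] open 0.0311
axes x,y,z [[0.0, -1.0, 0.0], [0.001, -0.0, -1.0], [1.0, 0.0, 0.001]]
roll 0.0 (q7 0.419 )
(0.4715, -0.056, 0.12) -> [ 0.0095 -0.0023 -0.0006]
```

View pics/w5.png

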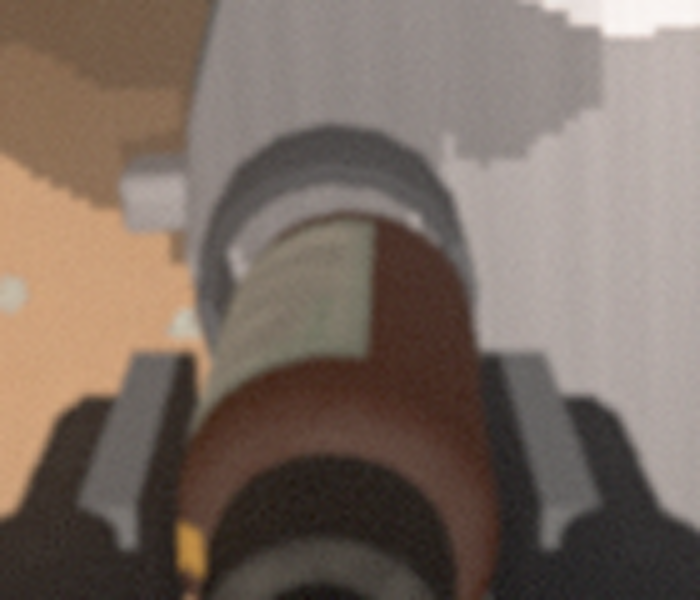

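```bash
python3 - <<'E'
from h import *
w=np.load('w5.npz'); T=w['T']; ci=camera_info('wrist'); im=w['im'].astype(int)
zb=.1193-.0368
g=im.sum(2)
for v in range(184,206,2): print(v,list(g[v,226:292]))
print('col258',list(g[170:200,258])); print('R-B col258',list((im[170:200,258,0]-im[170:200,258,2])))
for n,u,v,z in(('bfront',258,193,zb),('rimin',258,187.4,.071),('outerbase',258,175,.047)): print(n,onplane(ci,T,[[u,v]],z)[0])
E
```

```text
184 [np.int64(380), np.int64(373), np.int64(382), np.int64(399), np.int64(406), np.int64(412), np.int64(413), np.int64(408), np.int64(404), np.int64(379), np.int64(330), np.int64(260), np.int64(216), np.int64(218), np.int64(231), np.int64(225), np.int64(236), np.int64(239), np.int64(238), np.int64(236), np.int64(245), np.int64(252), np.int64(255), np.int64(268), np.int64(266), np.int64(269), np.int64(277), np.int64(279), np.int64(272), np.int64(276), np.int64(272), np.int64(267), np.int64(271), np.int64(272), np.int64(284), np.int64(279), np.int64(278), np.int64(281), np.int64(271), np.int64(274), np.int64(262), np.int64(253), np.int64(246), np.int64(232), np.int64(229), np.int64(231), np.int64(231), np.int64(237), np.int64(226), np.int64(241), np.int64(293), np.int64(391), np.int64(465), np.int64(496), np.int64(513), np.int64(515), np.int64(512), np.int64(506), np.int64(500), np.int64(500), np.int64(493), np.int64(493), np.int64(506), np.int64(512), np.int64(516), np.int64(515)]
186 [np.int64(450), np.int64(419), np.int64(389), np.int64(398), np.int64(403), np.int64(409), np.int64(4
[... 10156 characters left out ...]
int64(398), np.int64(358), np.int64(277), np.int64(242), np.int64(303), np.int64(346), np.int64(376), np.int64(381), np.int64(369), np.int64(341)]
R-B col258 [np.int64(8), np.int64(9), np.int64(10), np.int64(12), np.int64(10), np.int64(7), np.int64(7), np.int64(5), np.int64(5), np.int64(5), np.int64(5), np.int64(3), np.int64(2), np.int64(5), np.int64(4), np.int64(5), np.int64(8), np.int64(8), np.int64(11), np.int64(10), np.int64(11), np.int64(15), np.int64(23), np.int64(24), np.int64(20), np.int64(23), np.int64(22), np.int64(25), np.int64(24), np.int64(22)]
bfront [ 0.471705   -0.04136058  0.0825    ]
rimin [ 0.47174272 -0.04078365  0.071     ]
outerbase [ 0.47182017 -0.03752557  0.047     ]
```

The bottle sits about 1.5 mm too far in +x and 1.2 mm too far in +y relative to the rim. I'll correct that, then probe down 2 mm past rim height.

Emit:
{"fn": "move_arm", "kwargs": {"offset": [[0.004, 0, -0.005], [0.004, 0.015, -0.005], [0.004, 0.03, -0.005], [0.004, 0.038, -0.005], [0.004, 0.042, -0.005], [0.004, 0.046, -0.005], [0.004, 0.046, -0.005], [0.004, 0.046, -0.005]], "roll": [0, 0, 0, 0, 0, 0, 0, 0], "claw": [0.2, 0.2, 0.2, 0.2, 0.2, 0.2, 0.2, 0.2]}}

```text
time_s: 8.72
position: [0.4698, -0.0543, 0.1051]
tool_rot: [-1.209, 1.209, -1.209]
ft_force: [0.5, -0.5, -0.2]
opening: 0.0314
```

Emit:
{"fn": "move_arm", "kwargs": {"offset": [[0, 0.005, 0], [0, 0.01, 0], [0, 0.013, 0], [0, 0.013, 0]], "roll": [0, 0, 0, 0], "claw": [0.2, 0.2, 0.2, 0.2]}}

```text
time_s: 9.22
position: [0.4697, -0.0543, 0.101]
tool_rot: [-1.209, 1.209, -1.209]
ft_force: [0.3, 0.9, -1.2]
opening: 0.0317
```

There's no resistance about 7 mm below the rim, so the bottle is in the opening. I'll continue down in steps and watch the force.

Emit:
{"fn": "move_arm", "kwargs": {"offset": [[0, 0.006, 0], [0, 0.012, 0], [0, 0.018, 0], [0, 0.023, 0], [0, 0.023, 0]], "roll": [0, 0, 0, 0, 0], "claw": [0.2, 0.2, 0.2, 0.2, 0.2]}}

```text
time_s: 9.85
position: [0.4697, -0.0543, 0.0941]
tool_rot: [-1.21, 1.209, -1.209]
ft_force: [0.2, 0.3, -1.5]
opening: 0.0316
```

Emit:
{"fn": "move_arm", "kwargs": {"offset": [[0, 0.006, 0], [0, 0.012, 0], [0, 0.018, 0], [0, 0.023, 0], [0, 0.025, 0], [0, 0.027, 0], [0, 0.027, 0]], "roll": [0, 0, 0, 0, 0, 0, 0], "claw": [0.2, 0.2, 0.2, 0.2, 0.2, 0.2, 0.2]}}

```text
time_s: 10.72
position: [0.4697, -0.0543, 0.0861]
tool_rot: [-1.209, 1.209, -1.209]
ft_force: [-0.2, -0.2, 0.2]
opening: 0.0316
```

Emit:
{"fn": "move_arm", "kwargs": {"offset": [[0, 0.003, 0], [0, 0.006, 0], [0, 0.006, 0], [0, 0.006, 0]], "roll": [0, 0, 0, 0], "claw": [0.2, 0.2, 0.2, 0.2]}}

```text
time_s: 11.22
position: [0.4698, -0.0543, 0.0843]
tool_rot: [-1.209, 1.209, -1.209]
ft_force: [-0.1, 0.1, 0.2]
opening: 0.0317
```

Emit:
{"fn": "move_arm", "kwargs": {"offset": [[0, 0.002, 0], [0, 0.004, 0], [0, 0.005, 0], [0, 0.005, 0]], "roll": [0, 0, 0, 0], "claw": [0.2, 0.2, 0.2, 0.2]}}

```text
time_s: 11.72
position: [0.4697, -0.0543, 0.0829]
tool_rot: [-1.209, 1.209, -1.209]
ft_force: [-0.4, 0.2, 1.5]
opening: 0.0316
```

```bash
python3 - <<'E'
from h import *
F=[]
for i in range(4):
    F.append(state()['ft_force']); im,d=get_image('wrist')
print(np.mean(F,0)); s=state();ci=camera_info('wrist');T=pose(ci,s); P=cloud(ci,T,d)
print(s['position'])
cv2.imwrite('pics/w6.png',cv2.resize(im[130:290,160:350],(712,600),interpolation=cv2.INTER_CUBIC)[:,:,::-1])
E
```

```text
[-0.36034077 -0.14012925  2.18302937]
[ 0.46968871 -0.05432302  0.08288214]
```

View pics/w6.png

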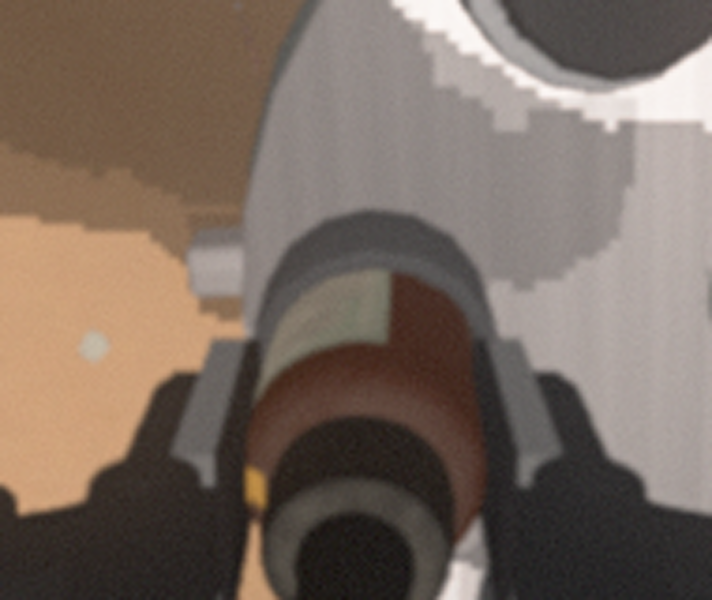

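The bottle stands inside the rim ring at about (375,270) in the crop, pressing lightly on the floor at roughly 2–3 N. Releasing gently and rising.

Emit:
{"fn": "move_arm", "kwargs": {"offset": [[0, -0.003, 0], [0, -0.003, 0], [0, -0.003, 0], [0, -0.003, 0], [0, -0.003, 0], [0, -0.1, 0], [0, -0.25, 0], [0, -0.38, 0], [0, -0.45, 0], [0, -0.45, 0]], "roll": [0, 0, 0, 0, 0, 0, 0, 0, 0, 0], "claw": [0.4, 0.45, 0.55, 0.65, 0.65, 0.65, 0.65, 0.65, 0.65, 0.65], "grip_force": 20}}

```text
time_s: 13.18
position: [0.4706, -0.0544, 0.2191]
tool_rot: [-1.207, 1.206, -1.211]
ft_force: [-0.5, 0.9, -0.1]
opening: 0.0557
```

```bash
python3 - <<'E'
from h import *
s=state(); ci=camera_info('wrist'); im,d=get_image('wrist'); T=pose(ci,s); t,dt=get_image('top')
plan([(.6193,-.047,.22)],0); 
P=cloud(ci,T,d); print('pred bulb, rim',proj(ci,T,[[.4697,-.0578,.151],[.4697,-.0578,.071],[.619,-.047,.133]]))
q=P[100:330,180:340].reshape(-1,3); q=q[(q[:,2]>.1)&(q[:,2]<.17)&(abs(q[:,0]-.47)<.03)&(abs(q[:,1]+.058)<.03)]; print('bottle top',len(q),np.percentile(q[:,2],[50,98]) if len(q) else '')
q=q[q[:,2]>.135]; print('bulb',q.mean(0))
q=P.reshape(-1,3); q=q[(abs(q[:,0]-.619)<.03)&(abs(q[:,1]+.047)<.03)&(q[:,2]>.09)&(q[:,2]<.14)]; print('peg',len(q),q.mean(0) if len(q) else '')
cv2.imwrite('pics/w7.png',np.hstack([im,cv2.resize(t[120:216,200:274],(296,384),interpolation=cv2.INTER_CUBIC)])[:,:800,::-1])
E
```

```text
t 13.28 p [ 0.4691 -0.054   0.2171] F [-0.29 -0.6   0.31] open 0.0557
axes x,y,z [[0.0, -1.0, -0.0], [-0.001, 0.0, -1.0], [1.0, 0.0, -0.001]]
roll 0.0001 (q7 0.326 )
(0.6193, -0.047, 0.22) -> [-0.0234 -0.0104  0.5006]
pred bulb, rim [[256.38591919 199.30679962]
 [256.35650765 175.34147201]
 [426.33606708 180.54474333]]
bottle top 930 [0.12210893 0.1468806 ]
bulb [ 0.47131401 -0.0560067   0.14342951]
peg 834 [ 0.61561614 -0.04576036  0.12005523]
```

View pics/w7.png

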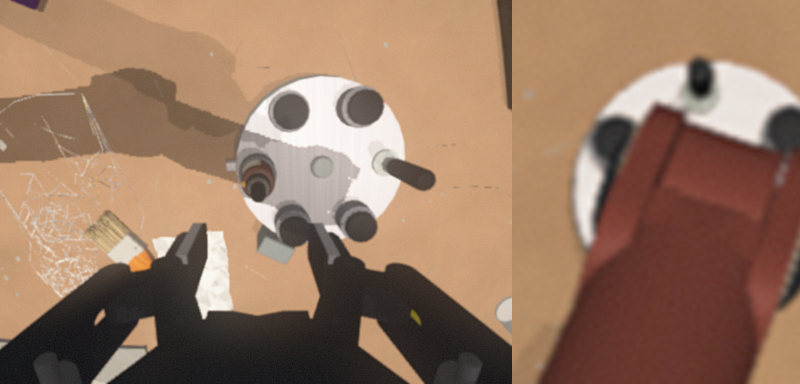

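The bottle stands upright in the pocket at (258,185), and the peg top at (424,180) matches the estimate. I'll move above the peg with the jaws along the chord of its arc.

Emit:
{"fn": "move_arm", "kwargs": {"offset": [[-0.005, -0.01, 0.12], [-0.01, -0.01, 0.24], [-0.015, -0.01, 0.36], [-0.02, -0.01, 0.46], [-0.023, -0.01, 0.5], [-0.023, -0.01, 0.5], [-0.023, -0.01, 0.5], [-0.023, -0.01, 0.5]], "roll": [0.08, 0.16, 0.24, 0.32, 0.4, 0.49, 0.49, 0.49], "claw": [0.65, 0.65, 0.65, 0.65, 0.65, 0.65, 0.65, 0.65]}}

```text
time_s: 14.28
position: [0.6192, -0.0473, 0.2197]
tool_rot: [-0.578, 1.885, -1.884]
ft_force: [-0.3, 0.5, 0.3]
opening: 0.0553
```

```bash
python3 - <<'E'
from h import *
s=state(); ci=camera_info('wrist'); im,d=get_image('wrist'); T=pose(ci,s)
plan([(.619,-.047,.10)],np.radians(124))
P=cloud(ci,T,d); uv=proj(ci,T,[[.618,-.047,.133]])[0]; print(uv)
q=P.reshape(-1,3); q=q[(np.hypot(q[:,0]-.618,q[:,1]+.047)<.025)&(q[:,2]>.126)&(q[:,2]<.14)]; print('pegtop',len(q),q.mean(0) if len(q) else '')
Rm=R.from_rotvec(s['tool_rot']).as_matrix()
c=np.array([.544,-.052]); p0=np.array([.618,-.047]); 
for a in range(0,61,10):
    t=np.radians(a); D=p0-c; p=c+[D[0]*np.cos(t)-D[1]*np.sin(t),D[0]*np.sin(t)+D[1]*np.cos(t)]
    print(a,p.round(4),(Rm.T@np.r_[p-p0,0]/.3).round(3))
E
```

```text
t 14.32 p [ 0.6193 -0.0474  0.2201] F [ 0.21 -0.52  0.61] open 0.0554
axes x,y,z [[-0.83, -0.558, 0.001], [-0.001, 0.0, -1.0], [0.558, -0.83, -0.001]]
roll -0.0005 (q7 -0.519 )
(0.619, -0.047, 0.1) -> [-4.000e-04  4.004e-01 -1.300e-03]
[255.35824201 189.5475657 ]
pegtop 390 [ 0.62166003 -0.04730898  0.1319746 ]
0 [ 0.618 -0.047] [0. 0. 0.]
10 [ 0.616  -0.0342] [-0.018  0.    -0.039]
20 [ 0.6118 -0.022 ] [-0.03   0.    -0.081]
30 [ 0.6056 -0.0107] [-0.033  0.    -0.124]
40 [ 0.5975 -0.0006] [-0.03   0.    -0.166]
50 [0.5877 0.0079] [-0.019  0.    -0.208]
60 [0.5767 0.0146] [-0.     0.    -0.247]
```

Emit:
{"fn": "move_arm", "kwargs": {"offset": [[0, 0.12, 0], [0, 0.24, 0], [0, 0.34, 0], [0, 0.4, 0], [0, 0.4, 0], [0, 0.4, 0], [0, 0.4, 0]], "roll": [0, 0, 0, 0, 0, 0, 0], "claw": [0.65, 0.65, 0.65, 0.65, 0.55, 0.45, 0.42]}}

```text
time_s: 15.2
position: [0.6206, -0.0477, 0.1022]
tool_rot: [-0.571, 1.883, -1.885]
ft_force: [0.2, 1.0, 1.3]
opening: 0.0358
```

Emit:
{"fn": "move_arm", "kwargs": {"offset": [[-0.009, 0, -0.02], [-0.018, 0, -0.039], [-0.024, 0, -0.06], [-0.03, 0, -0.081], [-0.032, 0, -0.102], [-0.033, 0, -0.124], [-0.032, 0, -0.145], [-0.03, 0, -0.166], [-0.025, 0, -0.187], [-0.019, 0, -0.208], [-0.01, 0, -0.228], [0, 0, -0.247]], "roll": [0, 0, 0, 0, 0, 0, 0, 0, 0, 0, 0, 0], "claw": [0.42, 0.42, 0.42, 0.42, 0.42, 0.42, 0.42, 0.42, 0.42, 0.42, 0.42, 0.42]}}

```text
time_s: 16.7
position: [0.5769, 0.0148, 0.1003]
tool_rot: [-0.576, 1.887, -1.884]
ft_force: [-0.2, -0.7, -0.4]
opening: 0.0362
```

```bash
python3 - <<'E'
from h import *
s=state(); ci=camera_info('wrist'); im,d=get_image('wrist'); T=pose(ci,s)
plan([(.5767,.0146,.10)],np.radians(124)); print(np.abs(s['joint_vel']).max())
print(proj(ci,T,[[.5767,.0146,.133]]))
cv2.imwrite('pics/w8.png',im[:,:,::-1])
E
```

```text
t 16.75 p [0.5762 0.0153 0.1003] F [-0.9   0.53  0.34] open 0.036
axes x,y,z [[-0.83, -0.557, 0.002], [-0.004, 0.002, -1.0], [0.557, -0.83, -0.003]]
roll -0.0011 (q7 -0.492 )
(0.5767, 0.0146, 0.1) -> [-0.0001  0.0009  0.003 ]
0.12819296704610644
[[255.35385142 265.54498738]]
```

View pics/w8.png

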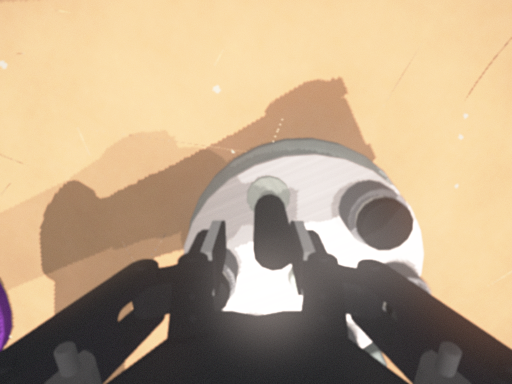

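The peg, at about (272,262), is between the fingers and was carried along. I'll open, rise and measure.

Emit:
{"fn": "move_arm", "kwargs": {"offset": [[0, 0, 0], [0, 0, 0], [0, 0, 0.01], [0, 0, 0.01], [0, -0.1, 0.01], [0, -0.25, 0.01], [0, -0.4, 0.01], [0, -0.5, 0.01], [0, -0.5, 0.01]], "roll": [0, 0, 0, 0, 0, 0, 0, 0, 0], "claw": [0.5, 0.6, 0.65, 0.65, 0.65, 0.65, 0.65, 0.65, 0.65]}}

```text
time_s: 17.88
position: [0.5816, 0.0109, 0.2533]
tool_rot: [-0.568, 1.882, -1.885]
ft_force: [0.0, 0.1, 0.0]
opening: 0.0554
```

```bash
python3 - <<'E'
from h import *
s=state(); ci=camera_info('wrist'); im,d=get_image('wrist'); T=pose(ci,s); np.savez('w9.npz',im=im,d=d,T=T)
plan([])
P=cloud(ci,T,d); q=P.reshape(-1,3); q=q[(q[:,2]>.126)&(q[:,2]<.14)&(np.hypot(q[:,0]-.58,q[:,1]-.01)<.05)]
m=q.mean(0); print('pegtop',len(q),m,'angle deg',np.degrees(np.arctan2(m[1]+.052,m[0]-.544)))
print(proj(ci,T,[m]))
E
```

```text
t 17.93 p [0.5804 0.0115 0.2514] F [-0.3   0.33  0.14] open 0.0552
axes x,y,z [[-0.831, -0.557, -0.001], [0.002, 0.0, -1.0], [0.557, -0.831, 0.001]]
pegtop 303 [0.57956936 0.01481757 0.13199125] angle deg 61.97204256888845
[[251.64645112 178.78844046]]
```

Emit:
{"fn": "move_arm", "kwargs": {"offset": [[-0.04, -0.1, -0.15], [-0.09, -0.1, -0.33], [-0.14, -0.1, -0.5], [-0.19, -0.1, -0.67], [-0.23, -0.1, -0.81], [-0.23, -0.1, -0.81], [-0.23, -0.1, -0.81]], "roll": [0, 0, 0, 0, 0, 0, 0], "claw": [0.65, 0.65, 0.65, 0.65, 0.65, 0.65, 0.65]}}

```text
time_s: 18.8
position: [0.5016, 0.251, 0.2795]
tool_rot: [-0.576, 1.885, -1.888]
ft_force: [0.3, -0.6, -0.2]
opening: 0.0553
```

```bash
python3 - <<'E'
from h import *
a,da=get_image('top'); b,db=get_image('side'); ct=camera_info('top'); cs=camera_info('side')
print('state',state()['position'],state()['ft_force'])
c=np.array([.544,-.052]); D=np.array([.4697,-.0578])-c; t=np.radians(60); p=c+[D[0]*np.cos(t)-D[1]*np.sin(t),D[0]*np.sin(t)+D[1]*np.cos(t)]
print('expected bottle',p); uv=proj(ct,pose(ct),[[*p,.151],[.5767,.0146,.133]]); us=proj(cs,pose(cs),[[*p,.151],[*p,.1],[.5767,.0146,.133]]); print('top',uv,'side',us)
for o,n,im in(('top0.npz','top',a),('side0.npz','side',b)):
    d0=np.load(o)['im'].astype(int); m=(np.abs(d0-im).sum(2)>120).astype(np.uint8)
    k,l,st,ce=cv2.connectedComponentsWithStats(m); print(n,[list(x) for x in st[1:] if x[4]>25])
A=cv2.resize(a[120:220,205:305],(400,400),interpolation=cv2.INTER_CUBIC); B=cv2.resize(b[165:265,215:315],(400,400),interpolation=cv2.INTER_CUBIC)
cv2.imwrite('pics/fin.png',np.hstack([A,B])[:,:,::-1])
E
```

```text
state [0.50239048 0.24992332 0.28031168] [-0.13678525  0.12871983  0.19623548]
expected bottle [ 0.51187295 -0.11924569]
top [[272.89620168 174.37959973]
 [225.01489299 151.78180335]] side [[262.75200176 182.89497565]
 [262.95545001 197.04224025]
 [281.95865074 165.0261782 ]]
top [[np.int32(15), np.int32(120), np.int32(124), np.int32(138), np.int32(8432)], [np.int32(239), np.int32(136), np.int32(15), np.int32(15), np.int32(126)], [np.int32(218), np.int32(148), np.int32(16), np.int32(16), np.int32(142)], [np.int32(323), np.int32(180), np.int32(15), np.int32(12), np.int32(120)], [np.int32(244), np.int32(186), np.int32(12), np.int32(12), np.int32(111)], [np.int32(4), np.int32(228), np.int32(3), np.int32(25), np.int32(33)], [np.int32(153), np.int32(235), np.int32(13), np.int32(14), np.int32(60)], [np.int32(0), np.int32(237), np.int32(69), np.int32(78), np.int32(1976)], [np.int32(66), np.int32(241), np.int32(32), np.int32(31), np.int32(712)], [np.int32(146), np.int32(249), np.int32(29), np.int32(29), np.int32(248)], [np.int32(121), np.int32(260), np.int32(85), np.int32(69), np.int32(1431)
[... 1285 characters left out ...]
2(24), np.int32(7), np.int32(59)], [np.int32(99), np.int32(126), np.int32(10), np.int32(28), np.int32(51)], [np.int32(276), np.int32(163), np.int32(16), np.int32(27), np.int32(199)], [np.int32(141), np.int32(171), np.int32(30), np.int32(19), np.int32(98)], [np.int32(231), np.int32(172), np.int32(18), np.int32(5), np.int32(31)], [np.int32(294), np.int32(173), np.int32(6), np.int32(12), np.int32(67)], [np.int32(257), np.int32(184), np.int32(12), np.int32(23), np.int32(158)], [np.int32(245), np.int32(187), np.int32(11), np.int32(6), np.int32(44)], [np.int32(289), np.int32(186), np.int32(14), np.int32(15), np.int32(108)], [np.int32(251), np.int32(237), np.int32(12), np.int32(24), np.int32(140)]]
```

View pics/fin.png

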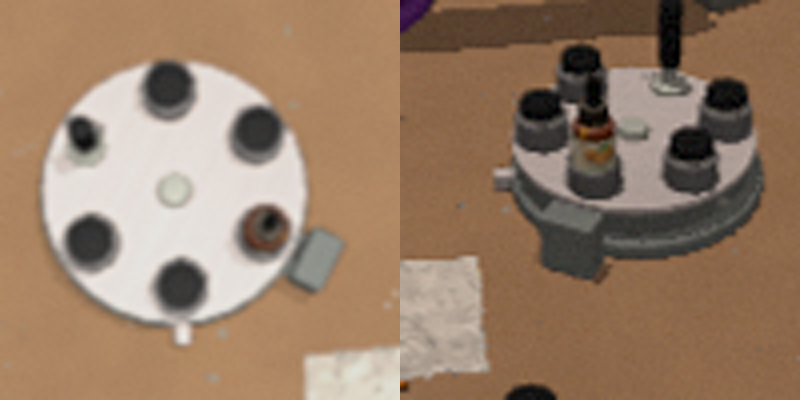

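The final view shows the bottle upright beside the reading head (left half, 266,220). The peg is at (82,130), within 1 px of its predicted one-click position, and a jar now sits at the loading tab.

```bash
python3 -c "
from cell import job_done; print(job_done())"
```

```text
the job is handed in; nothing more can be done
None
```

The bottle is in the carousel's pocket and the wheel is one click anticlockwise, so the bottle now stands beside the reading head. I handed the job in about 19 s into the 67 s limit; no verdict was reported.

**What I did:** I gripped the bottle by its upper body and lined it up over the rim with wrist-camera views. It went in on the first try without searching. I released it when it rested on the floor at about 2–3 N. I then turned the wheel with the fingers loosely caging the peg, let go, and moved the arm clear.

**Last checks:**
- **Wheel:** In the top view the peg is within about 1 px of its predicted one-click position, and a jar sits where the empty pocket was. Depth readings gave a turn of about 58.5° rather than 60°, which is inside both their error and the allowed 0.08 rad.
- **Bottle:** It looks upright in both views, and its tip is within about 1.5 px (roughly 4 mm) of where I expected it. Its height was not measured again after the turn.
- **Floor contact:** This came about 2 mm lower than I had computed (TCP 0.083–0.084 m against 0.0858 m). I put this down to the bottle shifting slightly in the grip and the wheel's spring.
- **Bystanders:** Neither camera's before-and-after comparison showed change at the tape measure. In the top view the film roll and sanding block fall inside the area where the arm or its shadow changed, so that view doesn't confirm them. The side view showed no change at either.

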